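# Change the kiln's fuse block with the isolator off

### The arm

A 7-joint arm with a two-finger parallel gripper is mounted at the origin on the work surface. World frame = base frame: x ahead of the robot, y to its left, z up, the work surface at z = 0. Lengths are in m, angles in rad, forces in N, time in s.
With the tool pointing down it reaches from about 0.35 to 0.9 m from the base axis. Payload 8.1 kg.
Tool frame: the origin (TCP) lies on the centre line of the jaws, within the pads' length; the fingertips stand 19 mm ahead of it and the grasp point (between the pads) is the TCP; z points along the fingers, y is the direction in which the jaws open and shut (so a half turn about z gives the same grasp; the last joint's range is limited). The gripper opens to 85 mm and grips with 20 to 120 N. Pads are 22 mm wide; open, the fingers measure 114 mm over their backs; the gripper's body (76 mm by 85 mm) begins 54 mm behind the grasp point. The pads swing forward as they close: fully open they stand 13 mm farther back than shut.
Start: joints at [-0.103, 0.434, 0.025, 1.573, -0.012, 1.134, -0.075], TCP at [0.625, -0, 0.25] pointing down, gripper open.
Joint ranges: [-2.62, 2.62], [-0.44, 2.09], [-1.27, 1.32], [0.08, 2.57], [-1.32, 4.46], [0.12, 2], [-2.74, 2.74]. Speed limits (rad/s): [2.22, 2.22, 3.01, 3.01, 3.14, 3.14, 3.14].

### API

Orientations are given as a 3x3 rotation matrix whose columns are the frame's x, y, z axes.
In Python, from bench import status, imaging, order gives the robot as it stands. The module is installed in compiled form; this text tells all that it offers.
- The arm moves only by the tool step_arm, never from a script. Its argument "series" is a list of rows, each an object of numbers: "x", "y", "z": the shift along the tool's x, y, z in units of 5 cm (1.0 is 5 cm); "ax", "ay", "az": the turn, a rotation vector about the tool's x, y, z in units of 0.15 rad (1.0 is 0.15 rad). In form: [{"x": .., "y": .., "z": .., "ax": .., "ay": .., "az": ..}, ...]. A call has 1 to 12 rows; each row shifts and turns the pose as measured when the row begins, along the tool's axes as they then stand; what a row does not reach is not made up. A row lasts 1/8 s, in which the tool goes at most 62.5 mm and 10.7 degrees, less where a joint would pass 70% of its speed; a pose out of reach is approached as far as the arm can. A call with a number of a shift or a turn outside -1 to 1 is refused whole. A call with a gripper value outside its range is refused whole. "gripper" is the closure, from 0 (fully open) to 1 (shut), set as the call begins (left out, the last holds). The fingers move at their own pace and stop on an object; "newtons" is the grip in N (left out, the last holds). Time passes only in rows, so rows that do not move let the fingers close. It gives the time, the measured TCP pose, the force and the opening at its end, in the units of the state.
- status.get_obs(): the state, without advancing time (a new reading comes with each control period).
- imaging.grab_frame(name): name is "scene" or "side" or "wrist"; returns the picture (400x640x3 uint8, red, green, blue); there is no depth.
- imaging.camera_params(name): a dict with "fx", "fy", "cx", "cy" (pixels), "R" (3x3) and "t" (3): a world point X has camera coordinates R X + t; the wrist camera has in their place "hand_eye" (4x4, takes a point from camera to tool coordinates, whose origin is the TCP and whose axes are the flange's). Camera axes: x right, y down, z forward; pixel columns grow to the right and rows downward; lengths in m; the calibration is good to about 2 mm. A picture is of the moment at which its call begins: read the wrist's pose just before it. camera_params takes no time and is no camera call.
- order.hand_in(): hands the job in, once; it reports no verdict.
The state is a dict: "t": time; "joint_positions": joint angles; "qvel": joint speeds; "joint_torque": joint torques, N m; "ee_pos": TCP position; "eef_rot": TCP orientation; "force": force on the tool from outside, world axes, zero at the start; "wrist_torque": the same for the moment, N m; "finger_gap": finger opening in m.
Only numpy, scipy, OpenCV 4.12 (cv2) and the standard library are available. Lean on these libraries where they do the work, as an engineer would, in place of code of your own. Each camera call takes 0.05 s, during which the arm holds its last target. There are 200 camera calls.

### The job

Throw the T-handled knife isolator off, drop the white porcelain fuse block fully home in the empty socket and swing the locking bar shut over it, then throw the T-handled isolator back on. Leave the ball-handled switch beside it and the brick, jar, wrench and bobbin as they are.

Things in the scene. Friction and masses are not known exactly. Their poses are not given: they have to be found in the camera images.
- board: fixed dark slate switchboard, 160 (x) x 220 (y) x 20 mm, carrying two knife isolators side by side between brass cheeks up to 71 mm high; origin at the centre of its underside; T-handled isolator at y = +50 mm, ball-handled one at y = -60 mm. Both handles swing in the board's x-z direction: leaning to the board's -x is off, to +x is on. Yaw within 0.35 rad of the world
- isolator (a joint): T-handled isolator: 0 = off (leans 0.75 rad from upright to the board's -x), 0.75 = upright, 1.5 = on (leans 0.75 rad to +x). Heavy over-centre handle (0.6 kg): left alone it falls to whichever end it is nearer and rests there on its stop; about 4 N at the grip pushes it over if the push rises with the grip along its arc (a level push may bind by friction)
- isolator_grip (a point): centre of the dark wooden T grip, a round bar 80 mm long and 22 mm thick parallel to the board's y axis, 112 mm from the hinge; its height is 142 mm at both ends of the throw and 172 mm upright, its travel +-76 mm along the board's x. Below it two copper blades 34 mm apart over their outsides
- isolator_hinge (a point): point on the T-handled isolator's hinge axis (parallel to the board's y), 60 mm above the bench
- aux_ball (a point): centre of the 32 mm dark wooden ball on the other, shorter isolator, 75 mm from its hinge; it is off (leaning to the board's -x) and must stay so
- socket: fixed slate socket block 180 (x) x 90 (y) x 36 mm, origin at the centre of its underside; its pocket is 105 x 41 mm with 3 mm lead-in chamfers, long side along x, centred at x = -30 mm, 22 mm deep. A steel pillar of 24 mm diameter at x = +45 mm carries the locking bar, whose vertical hinge axis is there
- pocket (a point): centre of the pocket's floor, 14 mm above the bench; axes as the socket's
- latch (a joint): locking bar: 0 = shut (against its stop, pointing from the pillar to the socket's -x over the pocket), grows anticlockwise seen from above as it opens, up to 2.3 rad (starts 1.4 to 1.95). It turns about the vertical, with light friction, and stays where left
- latch_knob (a point): centre of the upright wooden knob at the free end of the steel bar, 85 mm from the hinge axis, 103 mm above the bench; 18 mm diameter, from 88 to 118 mm above the bench. The bar is 18 mm wide and 10 mm thick, from 78 to 88 mm above the bench, 4 mm over the seated fuse
- fuse: loose white porcelain fuse block with thin brass end plates, 100 (x) x 36 (y) x 60 mm (z), about 0.4 kg, origin at the centre of its underside; stands upright on the bench, z up. Either way round fits. Seated, its top is 74 mm above the bench
- brick: loose red firebrick piece 110 x 55 x 60 mm, origin at the centre of its underside; bystander
- jar: loose brown jar with a steel lid, 64 mm diameter, 100 mm high, origin at the centre of its underside; bystander
- wrench: loose steel wrench 180 mm long lying flat along its own x; bystander
- bobbin: loose white ceramic bobbin, 60 mm diameter, 85 mm high, origin at the centre of its underside; bystander

How it is judged:
On the way, in this order (a step that is already met when the one before it is completed fails the run):
1. The T-handled isolator is thrown fully off (within 0.1 rad of its off stop) (value of joint isolator below 0.1 rad), for 0.2 s.
2. With the isolator off, the fuse block is fully home on the pocket's floor (within 3 mm of it, upright) and let go (value of joint isolator below 0.1 rad and z of fuse in the frame of pocket between -0.003 and 0.003 m and horizontal distance between fuse and pocket below 0.006 m and angle between the x axis of fuse and the x axis of socket, either way round below 0.09 rad and angle between fuse's own z axis and vertical below 0.06 rad and contact force between each of the fingers, the arm and fuse below 0.2 N), for 0.2 s.
3. With the isolator still off and the fuse home, the locking bar is swung shut over it, within 0.1 rad of its stop (value of joint each of isolator, latch below 0.1 rad and z of fuse in the frame of pocket between -0.003 and 0.003 m and horizontal distance between fuse and pocket below 0.006 m and angle between the x axis of fuse and the x axis of socket, either way round below 0.09 rad and angle between fuse's own z axis and vertical below 0.06 rad), for 0.2 s.
At the end, for the whole second after the job is handed in: The T-handled isolator stands within 0.1 rad of its on stop, the fuse block sits upright on the pocket floor within 3 mm in height and 6 mm sideways and at rest, the locking bar is within 0.1 rad of shut, and the robot touches nothing (value of joint isolator above 1.4 rad and z of fuse in the frame of pocket between -0.003 and 0.003 m and horizontal distance between fuse and pocket below 0.006 m and angle between the x axis of fuse and the x axis of socket, either way round below 0.09 rad and angle between fuse's own z axis and vertical below 0.06 rad and value of joint latch below 0.1 rad and linear speed of fuse below 0.02 m/s and contact force between each of the fingers, the arm and anything else below 0.2 N).
It fails at once if The ball of the other isolator is moved by more than 20 mm (distance of aux_ball from where it was at the start of the episode above 0.02 m).
It fails at once if the brick is moved by more than 25 mm (distance of brick from where it was at the start of the episode above 0.025 m).
It fails at once if the jar is moved by more than 25 mm (distance of jar from where it was at the start of the episode above 0.025 m).
It fails at once if the wrench is moved by more than 25 mm (distance of wrench from where it was at the start of the episode above 0.025 m).
It fails at once if the bobbin is moved by more than 25 mm (distance of bobbin from where it was at the start of the episode above 0.025 m).
It also fails if it takes over 72 s, if anything falls off the work surface, if the arm or the gripper's body presses on something with over 40 N, if the wrist force passes 120 N, or if a joint passes its speed limit or range.

## Working session

There is one attempt and no reset: what is moved stays moved. The work goes in short steps, Python scripts to look and compute and a tool call to move; the robot and the scene stay as the last step left them, time stands still between calls to the robot, and variables do not carry over. Pictures are saved under pics/ and viewed, about 8 in all and at most 12, crops included, and the job is handed in when it is done.

Besides the shell and the picture viewer there is one more tool, called after "Emit:" as a command line: name --argument value ..., lists and objects as JSON in quotes. step_arm: Moves the arm, as the interface text tells. Shifts and turns lie within -1 to 1; 1 stands for 5 cm of shift or 0.15 rad of turn. Its arguments: {"type":"object","properties":{"series":{"type":"array"},"gripper":{"type":"number"},"newtons":{"type":"number"}},"required":["series"]}

```bash
mkdir -p pics
cat > h.py <<'E'
import numpy as np, cv2
from bench import status, imaging, order
def ray(name,u,v,obs=None):
    c=imaging.camera_params(name)
    d=np.array([(u-c["cx"])/c["fx"],(v-c["cy"])/c["fy"],1.])
    if "R" in c:
        R=np.array(c["R"]);t=np.array(c["t"]); return -R.T@t, R.T@d
    H=np.array(c["hand_eye"]);o=obs or status.get_obs()
    E=np.array(o["eef_rot"]);p=np.array(o["ee_pos"])
    return p+E@H[:3,3], E@H[:3,:3]@d
def onz(name,u,v,z,obs=None):
    o,d=ray(name,u,v,obs); return (o+d*(z-o[2])/d[2]).round(4)
def two(a,b):
    (o1,d1),(o2,d2)=ray(*a),ray(*b)
    s=np.linalg.lstsq(np.c_[d1,-d2],o2-o1,rcond=None)[0]
    p,q=o1+s[0]*d1,o2+s[1]*d2
    return ((p+q)/2).round(4), np.linalg.norm(p-q).round(4)
def snap(name,f):
    o=status.get_obs(); im=imaging.grab_frame(name)
    cv2.imwrite(f"pics/{f}.png",cv2.cvtColor(im,cv2.COLOR_RGB2BGR)); return o,im
E
python3 - <<'E'
from h import *
_,a=snap("scene","scene0");_,b=snap("side","side0");o,c=snap("wrist","wrist0")
for n in("scene","side","wrist"):
    p=imaging.camera_params(n);print(n,{k:np.round(v,3).tolist() for k,v in p.items()})
print({k:np.round(v,3).tolist() for k,v in o.items()})
E
```

```text
scene {'fx': 491.78, 'fy': 491.78, 'cx': 326.121, 'cy': 197.473, 'R': [[-0.666, 0.746, -0.013], [0.496, 0.429, -0.755], [-0.558, -0.509, -0.656]], 't': [0.431, -0.223, 1.631]}
side {'fx': 493.58, 'fy': 493.58, 'cx': 317.226, 'cy': 203.09, 'R': [[0.904, -0.427, -0.004], [-0.22, -0.459, -0.861], [0.366, 0.779, -0.509]], 't': [-0.584, 0.244, 1.043]}
wrist {'fx': 310.055, 'fy': 310.055, 'cx': 318.516, 'cy': 201.894, 'hand_eye': [[0.001, -0.965, -0.263, 0.067], [1.0, 0.001, 0.001, -0.001], [-0.0, -0.263, 0.965, -0.123], [0.0, 0.0, 0.0, 1.0]]}
{'t': 0.1, 'joint_positions': [-0.103, 0.435, 0.025, 1.574, -0.012, 1.134, -0.075], 'qvel': [0.001, -0.001, 0.0, -0.002, 0.0, 0.0, -0.002], 'joint_torque': [0.003, -67.176, 1.028, -31.691, 0.016, 0.007, -0.0], 'ee_pos': [0.625, -0.0, 0.25], 'eef_rot': [[0.0, 1.0, -0.001], [1.0, -0.0, -0.0], [-0.0, -0.001, -1.0]], 'force': [0.141, 0.033, 0.339], 'wrist_torque': [-0.017, -0.03, -0.009], 'finger_gap': 0.085}
```

View pics/scene0.png

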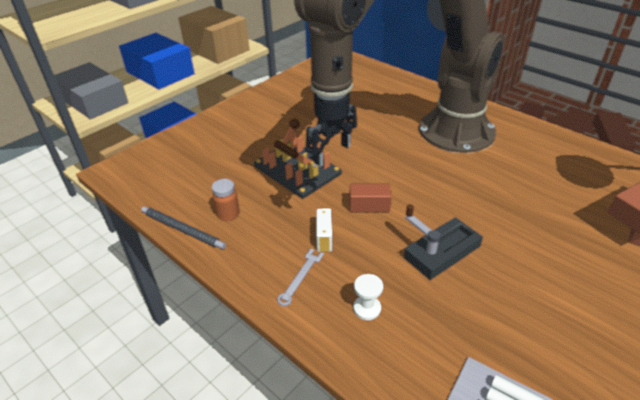

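View pics/side0.png

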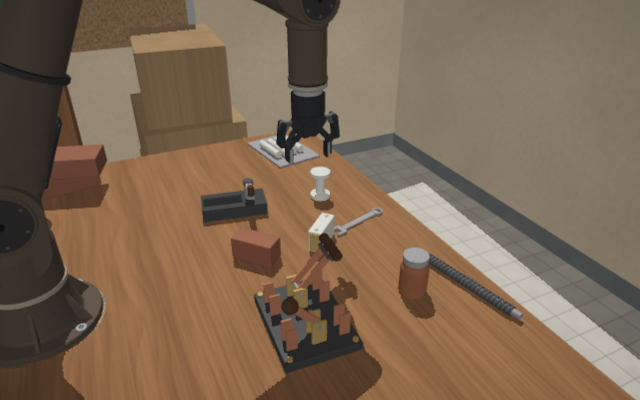

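Scene: board about (298,172), brick (370,197), fuse (324,230), socket (443,247), knob (410,210), bobbin (368,297), jar (226,200), wrench (300,277). Side: T grip about (330,247), ball (290,306), socket (234,205), fuse (321,232). I'll look at enlargements next.

Run:
```python
from h import *
a=cv2.imread("pics/scene0.png")[100:300,240:490];b=cv2.imread("pics/side0.png")[160:370,190:370]
cv2.imwrite("pics/sc.png",cv2.resize(a,None,fx=3,fy=3,interpolation=cv2.INTER_CUBIC)[:600,:750])
cv2.imwrite("pics/sd.png",cv2.resize(b,None,fx=2.8,fy=2.8,interpolation=cv2.INTER_CUBIC))
# pixel->world first guesses
print("socket",onz("scene",443,247,.036),"side",onz("side",234,203,.036))
print("fuse",onz("scene",324,216,.06),onz("side",322,226,.06))
print("board",onz("scene",298,173,.02))
print("Tgrip scene by side",onz("side",330,247,.142),"ball?",onz("side",290,306,.11))
print("brick",onz("scene",370,190,.06),"jar",onz("scene",223,187,.1),"bobbin",onz("scene",368,283,.085),"wrench",onz("scene",300,277,.01))
print([ray(n,320,200)[0].round(2) for n in("scene","side")])
```

```text
socket [0.5178 0.2623 0.036 ] side [0.4955 0.2262 0.036 ]
fuse [ 0.6434 -0.0099  0.06  ] [ 0.6509 -0.0189  0.06  ]
board [ 0.5253 -0.2189  0.02  ]
Tgrip scene by side [ 0.577  -0.2097  0.142 ] ball? [ 0.4471 -0.3048  0.11  ]
brick [0.4876 0.0151 0.06  ] jar [ 0.7641 -0.2504  0.1   ] bobbin [0.7563 0.2174 0.085 ] wrench [0.7968 0.051  0.01  ]
[array([1.31, 0.6 , 0.91]), array([ 0.2 , -0.95,  0.74])]
```

View pics/sc.png

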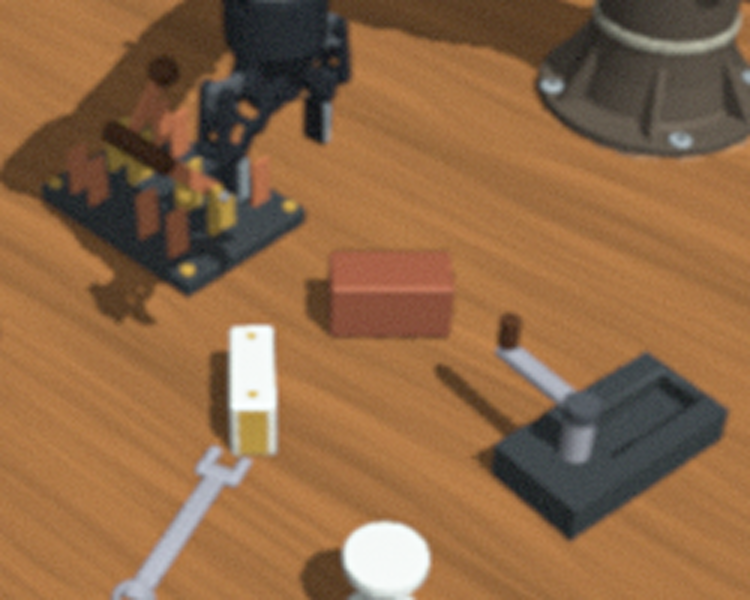

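View pics/sd.png

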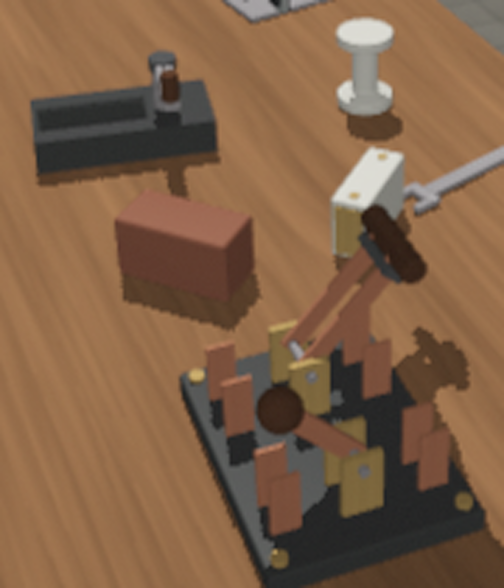

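View pics/wrist0.png

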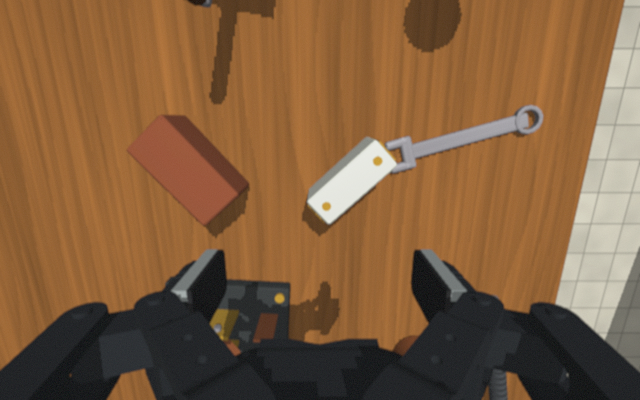

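Everything needed is visible. The isolator is on, with its grip leaning toward +x, and the fuse's two brass screws are at wrist (378,161) and (326,206). Next I compute poses.

Run:
```python
from h import *
S=lambda u,v:(240+u/3,100+v/3); D=lambda u,v:(190+u/2.8,160+v/2.8)
B=[("sc",onz("scene",*S(*p),.02)) for p in((302,213),(187,284),(42,188))]
B+=[("sd",onz("side",*D(*p),.02)) for p in((180,378),(268,575),(483,512))]
for b in B: print(*b)
print("grip",two(("scene",*S(140,147)),("side",*D(393,243))))
print("knob",two(("scene",*S(510,331)),("side",*D(171,87))), onz("scene",*S(510,331),.103))
for p in((727,412),(648,353),(493,455)): print("socket top",onz("scene",*S(*p),.036))
for p in((32,98),(207,84),(216,122),(36,137)): print("socket top sd",onz("side",*D(*p),.036))
print("pillar top", two(("scene",*S(582,403)),("side",*D(162,62))))
o={"ee_pos":[.625,0,.25],"eef_rot":[[0,1,-.001],[1,0,0],[0,-.001,-1]]}
s=[onz("wrist",*p,.06,o) for p in((378,161),(326,206))]
d=s[0]-s[1];print("fuse",(s[0]+s[1])/2,"yaw",np.arctan2(d[1],d[0]))
for p in((307,202),(373,139),(397,165),(330,224)): print("fuse c",onz("wrist",*p,.06,o))
print("brick c",[onz("wrist",*p,.06,o) for p in((163,115),(248,186),(210,226),(127,150))])
```

```text
sc [ 0.4368 -0.1307  0.02  ]
sc [ 0.5872 -0.142   0.02  ]
sc [ 0.5758 -0.3541  0.02  ]
sd [ 0.4256 -0.1467  0.02  ]
sd [ 0.4144 -0.3556  0.02  ]
sd [ 0.5692 -0.3685  0.02  ]
grip (array([ 0.578 , -0.2047,  0.1396]), np.float64(0.0045))
knob (array([0.5266, 0.1625, 0.1002]), np.float64(0.0051)) [0.5262 0.1646 0.103 ]
socket top [0.4267 0.3177 0.036 ]
socket top [0.4072 0.2328 0.036 ]
socket top [0.5914 0.201  0.036 ]
socket top sd [0.4242 0.3106 0.036 ]
socket top sd [0.5969 0.2606 0.036 ]
socket top sd [0.5782 0.183  0.036 ]
socket top sd [0.4089 0.2323 0.036 ]
pillar top (array([0.5433, 0.2432, 0.0842]), np.float64(0.005))
fuse [0.6577  0.00075 0.06   ] yaw 0.736191684923143
fuse c [ 0.6117 -0.0186  0.06  ]
fuse c [0.6777 0.0462 0.06  ]
fuse c [0.7032 0.0204 0.06  ]
fuse c [ 0.636  -0.0429  0.06  ]
brick c [array([0.4726, 0.0689, 0.06  ]), array([ 0.551 , -0.0015,  0.06  ]), array([ 0.5078, -0.0452,  0.06  ]), array([0.4321, 0.0352, 0.06  ])]
```

Emit:
step_arm --series '[{"x": -0.82,"y": 0.05},{"x": -0.82,"y": 0.05},{"x": -0.82,"y": 0.05},{"x": -0.82,"y": 0.05},{"x": -0.82,"y": 0.05},{}]' --gripper 1

```text
invalid input
```

Emit:
step_arm --series '[{"x": -0.82,"y": 0.05,"z": 0,"ax": 0,"ay": 0,"az": 0},{"x": -0.82,"y": 0.05,"z": 0,"ax": 0,"ay": 0,"az": 0},{"x": -0.82,"y": 0.05,"z": 0,"ax": 0,"ay": 0,"az": 0},{"x": -0.82,"y": 0.05,"z": 0,"ax": 0,"ay": 0,"az": 0},{"x": -0.82,"y": 0.05,"z": 0,"ax": 0,"ay": 0,"az": 0},{"x": 0,"y": 0,"z": 0,"ax": 0,"ay": 0,"az": 0}]' --gripper 1

```text
t: 0.9
ee_pos: [0.6368, -0.2099, 0.2471]
eef_rot: [[-0.003, 1.0, -0.005], [1.0, 0.003, 0.001], [0.001, -0.005, -1.0]]
force: [-1.4, 0.5, 0.4]
finger_gap: -0.0003
```

Emit:
step_arm --series '[{"x": 0.1,"y": 0,"z": 0.72,"ax": 0,"ay": 0,"az": 0},{"x": 0,"y": 0,"z": 0.72,"ax": 0,"ay": 0,"az": 0},{"x": 0,"y": 0,"z": 0.72,"ax": 0,"ay": 0,"az": 0},{"x": 0,"y": 0,"z": 0,"ax": 0,"ay": 0,"az": 0}]'

```text
t: 1.4
ee_pos: [0.6366, -0.2013, 0.1362]
eef_rot: [[-0.005, 1.0, -0.005], [1.0, 0.005, 0.003], [0.003, -0.005, -1.0]]
force: [0.7, 0.1, 0.0]
finger_gap: 0.0
```

Run:
```python
from h import *
o,_=snap("side","side1");print(o["ee_pos"],o["force"])
b=cv2.imread("pics/side1.png")[160:370,230:430]
cv2.imwrite("pics/sd1.png",cv2.resize(b,None,fx=2.5,fy=2.5,interpolation=cv2.INTER_CUBIC))
```

```text
[ 0.63663447 -0.20125392  0.13615394] [0.67145807 0.05229179 0.0126481 ]
```

View pics/sd1.png

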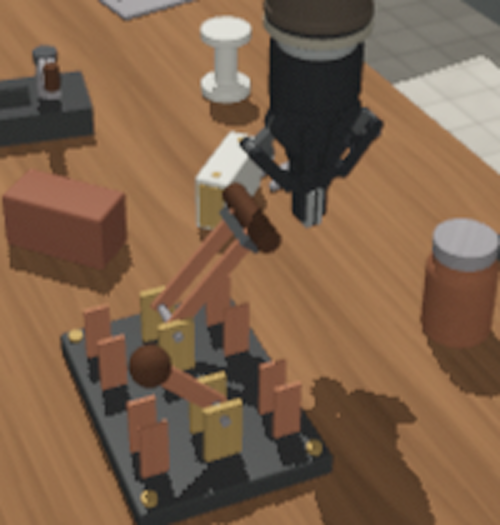

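The closed fingers stand just outside the grip at the right height, so I push along the arc.

Emit:
step_arm --series '[{"x": 0,"y": -0.3,"z": 0,"ax": 0,"ay": 0,"az": 0},{"x": 0,"y": -0.3,"z": 0,"ax": 0,"ay": 0,"az": 0},{"x": 0,"y": -0.23,"z": -0.16,"ax": 0,"ay": 0,"az": 0},{"x": 0,"y": -0.23,"z": -0.16,"ax": 0,"ay": 0,"az": 0},{"x": 0,"y": -0.26,"z": -0.11,"ax": 0,"ay": 0,"az": 0},{"x": 0,"y": -0.26,"z": -0.11,"ax": 0,"ay": 0,"az": 0}]'

```text
t: 2.2
ee_pos: [0.563, -0.2003, 0.1751]
eef_rot: [[-0.008, 1.0, 0.016], [1.0, 0.008, 0.001], [0.001, 0.016, -1.0]]
force: [2.4, 1.4, -0.6]
finger_gap: 0.0
```

Emit:
step_arm --series '[{"x": 0,"y": -0.28,"z": 0.08,"ax": 0,"ay": 0,"az": 0},{"x": 0,"y": -0.28,"z": 0.04,"ax": 0,"ay": 0,"az": 0},{"x": 0,"y": -0.28,"z": 0.04,"ax": 0,"ay": 0,"az": 0},{"x": 0,"y": -0.28,"z": 0.04,"ax": 0,"ay": 0,"az": 0},{"x": 0,"y": -0.2,"z": 0,"ax": 0,"ay": 0,"az": 0},{"x": 0,"y": 0,"z": 0,"ax": 0,"ay": 0,"az": 0},{"x": 0,"y": 0,"z": 0,"ax": 0,"ay": 0,"az": 0}]'

```text
t: 3.08
ee_pos: [0.4908, -0.2021, 0.1654]
eef_rot: [[-0.006, 1.0, 0.015], [1.0, 0.006, -0.0], [-0.0, 0.015, -1.0]]
force: [-0.5, 0.8, 0.8]
finger_gap: -0.0002
```

Run:
```python
from h import *
o,_=snap("side","side2");print(o["ee_pos"],o["force"])
b=cv2.imread("pics/side2.png")[160:370,190:390]
cv2.imwrite("pics/sd2.png",cv2.resize(b,None,fx=2,fy=2,interpolation=cv2.INTER_CUBIC))
```

```text
[ 0.49081554 -0.20207804  0.16542525] [-0.48218198  0.75454392  0.76716337]
```

View pics/sd2.png

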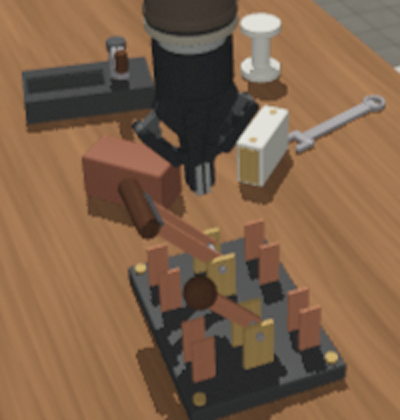

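The isolator is off: in side view 2 the T grip now leans to board -x at about (140,208), and the ball is unmoved. Next is the fuse.

Emit:
step_arm --series '[{"x": 0,"y": 0,"z": -0.85,"ax": 0,"ay": 0,"az": 0},{"x": 0,"y": 0,"z": -0.85,"ax": 0,"ay": 0,"az": 0},{"x": 0.81,"y": 0.67,"z": 0,"ax": 0,"ay": 0,"az": 0},{"x": 0.81,"y": 0.67,"z": 0,"ax": 0,"ay": 0,"az": 0},{"x": 0.81,"y": 0.67,"z": 0,"ax": 0,"ay": 0,"az": 0},{"x": 0.81,"y": 0.67,"z": 0,"ax": 0,"ay": 0,"az": 0},{"x": 0.81,"y": 0.67,"z": 0,"ax": 0,"ay": 0,"az": 0},{"x": 0,"y": 0,"z": 0,"ax": 0,"ay": 0,"az": 0}]' --gripper 0

```text
t: 4.12
ee_pos: [0.6642, 0.0082, 0.2554]
eef_rot: [[-0.005, 1.0, 0.018], [1.0, 0.005, 0.001], [0.001, 0.018, -1.0]]
force: [-0.1, -1.3, -0.5]
finger_gap: 0.0852
```

Emit:
step_arm --series '[{"x": 0,"y": 0,"z": 0,"ax": 0,"ay": 0,"az": 0.9},{"x": 0,"y": 0,"z": 0,"ax": 0,"ay": 0,"az": 0.9},{"x": 0,"y": 0,"z": 0,"ax": 0,"ay": 0,"az": 0.9},{"x": 0,"y": 0,"z": 0,"ax": 0,"ay": 0,"az": 0.9},{"x": 0,"y": 0,"z": 0,"ax": 0,"ay": 0,"az": 0.9},{"x": 0,"y": 0,"z": 0,"ax": 0,"ay": 0,"az": 0.9},{"x": 0,"y": 0,"z": 0,"ax": 0,"ay": 0,"az": 0}]'

```text
t: 5.0
ee_pos: [0.6636, 0.0043, 0.2537]
eef_rot: [[0.739, 0.673, 0.015], [0.674, -0.739, -0.002], [0.01, 0.012, -1.0]]
force: [-0.4, 0.3, 0.1]
finger_gap: 0.0855
```

```bash
cat >> h.py <<'E'
def togo(xyz,ang,o=None):
    "shift in tool units (5cm) and az units to bring TCP to xyz and tool y to world angle ang"
    o=o or status.get_obs();R=np.array(o["eef_rot"]);p=np.array(o["ee_pos"])
    a=np.arctan2(R[1,1],R[0,1]);da=(ang-a+np.pi/2)%np.pi-np.pi/2
    T=np.array([[np.sin(-ang)*-1,np.cos(ang),0],[0,0,0],[0,0,0]])
    z=[0,0,-1];y=[np.cos(ang),np.sin(ang),0];x=np.cross(y,z)
    D=np.c_[x,y,z]; 
    if da and abs((ang-a+np.pi)%(2*np.pi)-np.pi)>np.pi/2: D[:,:2]*=-1
    r=cv2.Rodrigues(R.T@D)[0].ravel()
    print("pos",p.round(4),"ang",a.round(3),"shift",(R.T@(np.array(xyz)-p)/.05).round(2),"turn",(r/.15).round(2))
E
python3 - <<'E'
from h import *
togo([.6575,.001,.06],-.814)
o,im=snap("wrist","w1")
hsv=cv2.cvtColor(im,cv2.COLOR_RGB2HSV)
m=cv2.inRange(hsv,(0,0,150),(180,60,255))
for c in cv2.findContours(m,0,2)[0]:
    if cv2.contourArea(c)>200: print("white",cv2.contourArea(c),cv2.minAreaRect(c),cv2.boundingRect(c))
m=cv2.inRange(hsv,(15,110,80),(32,255,255))
for c in cv2.findContours(m,0,2)[0]:
    if cv2.contourArea(c)>20: print("gold",cv2.contourArea(c),cv2.minAreaRect(c))
E
```

```text
pos [0.6636 0.0043 0.2537] ang -0.832 shift [-0.17 -0.08  3.87] turn [ 0.08 -0.06 -0.12]
white 1660.0 ((574.4611206054688, 289.37744140625), (49.79510498046875, 43.6299934387207), 22.98871612548828) (546, 270, 54, 46)
white 2908.5 ((314.5, 188.0), (90.0, 35.0), 90.0) (297, 143, 36, 91)
white 916.5 ((65.9796371459961, 152.42759704589844), (76.75196075439453, 13.924324989318848), 47.72631072998047) (36, 121, 61, 59)
white 9840.5 ((575.5, 77.5), (155.0, 127.0), 90.0) (512, 0, 128, 156)
white 2233.0 ((366.9000549316406, 66.69999694824219), (30.857738494873047, 162.33853149414062), 26.56505012512207) (318, 0, 98, 146)
gold 185.5 ((506.0701904296875, 387.7036437988281), (35.71892166137695, 27.377779006958008), 19.653823852539062)
gold 294.0 ((130.99998474121094, 388.5000305175781), (28.991382598876953, 36.06245040893555), 45.0)
gold 28.0 ((3.5, 359.0), (14.0, 7.0), 90.0)
gold 28.0 ((214.1206817626953, 324.55169677734375), (15.969799041748047, 7.242117881774902), 68.19859313964844)
gold 272.5 ((238.25, 331.75), (41.230228424072266, 36.371891021728516), 66.80140686035156)
gold 63.0 ((254.800
[... 3703 characters left out ...]
5078, 22.229412078857422), (16.378250122070312, 16.59518051147461), 40.601295471191406)
gold 38.0 ((271.5, 17.0), (13.0, 14.0), 0.0)
gold 33622.0 ((513.57568359375, 170.47073364257812), (339.0904235839844, 327.3995056152344), 13.851418495178223)
gold 655.0 ((360.3815002441406, 9.82638168334961), (59.22929763793945, 40.899681091308594), 43.15238952636719)
gold 169.0 ((290.0, 8.5), (17.0, 32.0), 90.0)
gold 134.0 ((209.96151733398438, 11.69231128692627), (38.274314880371094, 27.457660675048828), 56.3099365234375)
gold 59.5 ((131.5, 8.0), (16.0, 23.0), 90.0)
gold 44011.5 ((183.5, 176.0), (352.0, 367.0), 90.0)
gold 40.0 ((38.0, 5.0), (10.0, 24.0), 90.0)
gold 93.0 ((13.5, 9.0), (18.0, 27.0), 90.0)
```

View pics/w1.png

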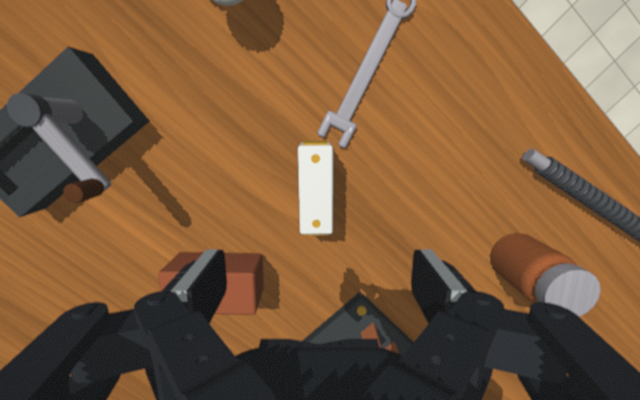

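The fuse is upright and aligned with the jaws, its screws at (315.5,158.5) and (316,223), and the fingers have clear room.

Run:
```python
from h import *
o=status.get_obs()
a,b=onz("wrist",315.5,158.5,.06,o),onz("wrist",316,223,.06,o)
d=a-b;c=(a+b)/2;y=np.arctan2(d[1],d[0]);print(c,y)
w=[onz("wrist",*p,.06,o) for p in((298,144.5),(332,144.5),(332,234),(300,234))];print(np.mean(w,0))
togo([c[0],c[1],.05],y-np.pi/2)
```

```text
[6.571e-01 5.000e-04 6.000e-02] 0.7465628929597836
[0.657475 0.001175 0.06    ]
pos [0.6636 0.0043 0.2537] ang -0.83 shift [-0.19 -0.08  4.07] turn [ 0.08 -0.06 -0.04]
```

Emit:
step_arm --series '[{"x": -0.18,"y": -0.08,"z": 0.3,"ax": 0.08,"ay": -0.06,"az": -0.04},{"x": 0,"y": 0,"z": 0.7,"ax": 0,"ay": 0,"az": 0},{"x": 0,"y": 0,"z": 0.7,"ax": 0,"ay": 0,"az": 0},{"x": 0,"y": 0,"z": 0.7,"ax": 0,"ay": 0,"az": 0},{"x": 0,"y": 0,"z": 0.6,"ax": 0,"ay": 0,"az": 0},{"x": 0,"y": 0,"z": 0,"ax": 0,"ay": 0,"az": 0}]'

```text
t: 5.8
ee_pos: [0.6492, -0.0018, 0.095]
eef_rot: [[0.725, 0.688, -0.007], [0.688, -0.725, 0.001], [-0.005, -0.006, -1.0]]
force: [0.7, -0.1, -0.5]
finger_gap: 0.0854
```

```bash
python3 -c "
from h import *
togo([.6573,.0008,.05],.7466-np.pi/2)"
```

```text
pos [ 0.6492 -0.0018  0.095 ] ang -0.812 shift [0.16 0.08 0.9 ] turn [-0.04  0.03  0.08]
```

Emit:
step_arm --series '[{"x": 0.16,"y": 0.08,"z": 0.2,"ax": -0.04,"ay": 0.03,"az": 0.08},{"x": 0,"y": 0,"z": 0.35,"ax": 0,"ay": 0,"az": 0},{"x": 0,"y": 0,"z": 0.3,"ax": 0,"ay": 0,"az": 0},{"x": 0,"y": 0,"z": 0,"ax": 0,"ay": 0,"az": 0}]'

```text
t: 6.3
ee_pos: [0.6595, 0.0008, 0.0518]
eef_rot: [[0.733, 0.68, 0.004], [0.68, -0.733, -0.0], [0.002, 0.003, -1.0]]
force: [0.0, -0.8, 0.3]
finger_gap: 0.0854
```

```bash
python3 -c "
from h import *
togo([.6573,.0008,.05],.7466-np.pi/2)"
```

```text
pos [0.6595 0.0008 0.0518] ang -0.823 shift [-0.03 -0.03  0.04] turn [ 0.02 -0.02  0.01]
```

Emit:
step_arm --series '[{"x": -0.03,"y": -0.03,"z": 0,"ax": 0,"ay": 0,"az": 0},{"x": 0,"y": 0,"z": 0,"ax": 0,"ay": 0,"az": 0},{"x": 0,"y": 0,"z": 0,"ax": 0,"ay": 0,"az": 0},{"x": 0,"y": 0,"z": 0,"ax": 0,"ay": 0,"az": 0},{"x": 0,"y": 0,"z": 0,"ax": 0,"ay": 0,"az": 0},{"x": 0,"y": 0,"z": 0,"ax": 0,"ay": 0,"az": 0}]' --gripper 1 --newtons 50

```text
t: 7.05
ee_pos: [0.6578, 0.0007, 0.0531]
eef_rot: [[0.733, 0.68, 0.005], [0.68, -0.733, -0.0], [0.004, 0.004, -1.0]]
force: [0.8, 0.1, -2.6]
finger_gap: 0.0352
```

Emit:
step_arm --series '[{"x": 0,"y": 0,"z": -0.6,"ax": 0,"ay": 0,"az": 0},{"x": 0,"y": 0,"z": -0.8,"ax": 0,"ay": 0,"az": 0},{"x": 0,"y": 0,"z": -0.8,"ax": 0,"ay": 0,"az": 0},{"x": 0,"y": 0,"z": -0.8,"ax": 0,"ay": 0,"az": 0},{"x": 0,"y": 0,"z": 0,"ax": 0,"ay": 0,"az": 0}]'

```text
t: 7.68
ee_pos: [0.6545, 0.0008, 0.2039]
eef_rot: [[0.733, 0.68, -0.003], [0.68, -0.733, -0.001], [-0.002, -0.001, -1.0]]
force: [-0.7, -0.2, -5.9]
finger_gap: 0.0353
```

```bash
python3 -c "
from h import *
togo([.49,.18,.22],-.23-np.pi/2)
print(status.get_obs()['joint_positions'])"
```

```text
pos [0.6545 0.0008 0.2039] ang -0.823 shift [ 0.03 -4.86 -0.32] turn [-0.    0.02  6.52]
[-0.20399905  0.52255438  0.18504531  1.56074135 -0.10431053  1.07054968
 -0.81553144]
```

Emit:
step_arm --series '[{"x": -0.13,"y": -0.77,"z": -0.06,"ax": 0,"ay": 0,"az": 0},{"x": -0.13,"y": -0.77,"z": -0.06,"ax": 0,"ay": 0,"az": 0},{"x": -0.13,"y": -0.77,"z": -0.06,"ax": 0,"ay": 0,"az": 0},{"x": -0.13,"y": -0.77,"z": -0.06,"ax": 0,"ay": 0,"az": 0},{"x": -0.13,"y": -0.77,"z": -0.06,"ax": 0,"ay": 0,"az": 0},{"x": 0,"y": 0,"z": 0,"ax": 0,"ay": 0,"az": 0.93},{"x": 0,"y": 0,"z": 0,"ax": 0,"ay": 0,"az": 0.93},{"x": 0,"y": 0,"z": 0,"ax": 0,"ay": 0,"az": 0.93},{"x": 0,"y": 0,"z": 0,"ax": 0,"ay": 0,"az": 0.93},{"x": 0,"y": 0,"z": 0,"ax": 0,"ay": 0,"az": 0.93},{"x": 0,"y": 0,"z": 0,"ax": 0,"ay": 0,"az": 0.93},{"x": 0,"y": 0,"z": 0,"ax": 0,"ay": 0,"az": 0.93}]'

```text
t: 9.18
ee_pos: [0.4802, 0.1207, 0.1978]
eef_rot: [[0.967, -0.254, -0.036], [-0.254, -0.967, -0.012], [-0.031, 0.021, -0.999]]
force: [-0.2, 0.5, -4.8]
finger_gap: 0.0348
```

Emit:
step_arm --series '[{"x": 0,"y": 0,"z": 0,"ax": 0,"ay": 0,"az": 0},{"x": 0,"y": 0,"z": 0,"ax": 0,"ay": 0,"az": 0}]'

```text
t: 9.43
ee_pos: [0.4785, 0.1204, 0.1955]
eef_rot: [[0.968, -0.25, -0.039], [-0.25, -0.968, -0.014], [-0.035, 0.023, -0.999]]
force: [0.4, -0.4, -3.9]
finger_gap: 0.0347
```

```bash
python3 -c "
from h import *
togo([.49,.12,.22],-.23-np.pi/2)
o,im=snap('wrist','w2'); import json; json.dump({k:np.array(v).tolist() for k,v in o.items()},open('o2.json','w'))
"
```

```text
pos [0.4785 0.1204 0.1955] ang -1.823 shift [ 0.21 -0.04 -0.5 ] turn [ 0.15  0.23 -0.15]
```

View pics/w2.png

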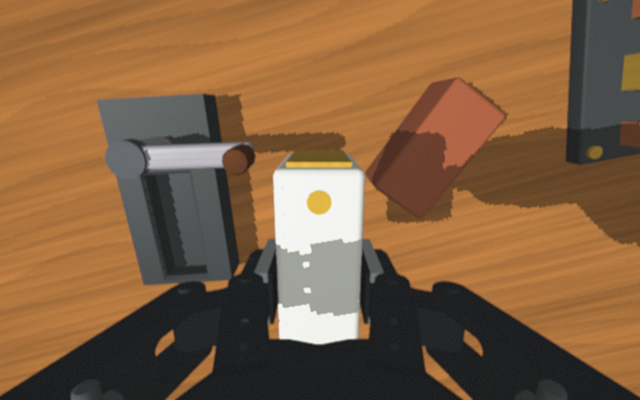

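Wrist view 2 shows the socket at left with its top corners near (98,100), (205,95), (144,284) and (228,280). The bar points from the pillar (126,158) to the knob (238,160), and the fuse screw is at (319,202). I'll enlarge with contrast to pick the pocket edges.

```bash
python3 -c "
import cv2,numpy as np
g=cv2.imread('pics/w2.png')[85:295,85:255]
g=np.clip((g.astype(float)/110)**.7*255,0,255).astype('uint8')
g=cv2.resize(g,None,fx=2.85,fy=2.85,interpolation=cv2.INTER_CUBIC)
for i in range(0,170,20): cv2.putText(g,str(85+i),(int(i*2.85),9),0,.33,(0,255,255),1); cv2.line(g,(int(i*2.85),10),(int(i*2.85),16),(0,255,255),1)
for i in range(0,210,20): cv2.putText(g,str(85+i),(0,int(i*2.85)+4),0,.33,(0,255,255),1)
cv2.imwrite('pics/w2c.png',g)"
```

```text
(no output)
```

View pics/w2c.png

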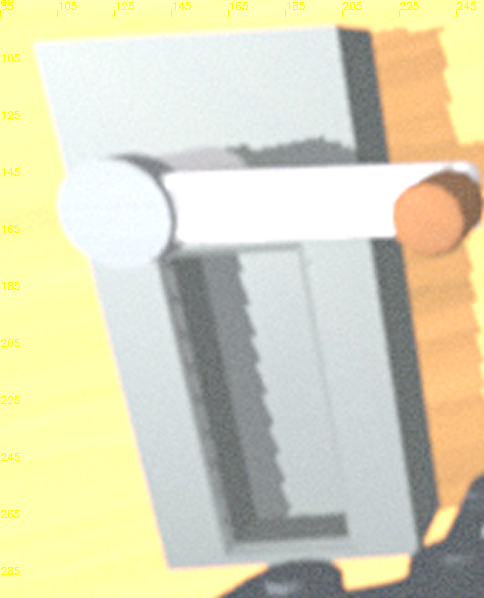

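Run:
```python
from h import *
import json
o=json.load(open("o2.json"));P=lambda u,v:(85+u/2.85,85+v/2.85)
C=np.array([onz("wrist",*P(*p),.036,o) for p in((34,43),(337,26),(413,552),(168,567))])[:,:2]
print(C.tolist());e=lambda a,b:(np.linalg.norm(C[b]-C[a]).round(4),np.arctan2(*(C[b]-C[a])[::-1]).round(3))
print("x edges",e(3,0),e(2,1),"y edges",e(1,0),e(2,3));c=C.mean(0)
r=cv2.minAreaRect((C*1e4).astype(np.float32));print(r)
yaw=np.mean([e(3,0)[1],e(2,1)[1],e(1,0)[1]-np.pi/2,e(2,3)[1]-np.pi/2]);ux=np.array([np.cos(yaw),np.sin(yaw)])
print("centre",c,"yaw",yaw,"pocket",c-.03*ux,"pillar exp",c+.045*ux)
Q=[onz("wrist",*P(*p),.036,o)[:2] for p in((163,262),(303,245),(347,540),(230,555))]
print("pocket outline",[((q-c)@np.array([[ux[0],-ux[1]],[ux[1],ux[0]]])).round(4).tolist() for q in Q])
kn=onz("wrist",*P(428,215),.118,o);print("knob",kn,"pillar",[onz("wrist",*P(117,212),z,o).tolist() for z in(.088,.1)])
s=onz("wrist",319,202,o["ee_pos"][2]+.007,o);R=np.array(o["eef_rot"]);print("screw in tool",R.T@(s-o["ee_pos"]))
```

```text
[[0.596, 0.2798], [0.5783, 0.1918], [0.4047, 0.2286], [0.4217, 0.3143]]
x edges (np.float64(0.1777), np.float64(-0.195)) (np.float64(0.1775), np.float64(-0.209)) y edges (np.float64(0.0898), np.float64(1.372)) (np.float64(0.0874), np.float64(1.375))
((5000.5390625, 2533.181640625), (897.6241455078125, 1776.8072509765625), 78.62747955322266)
centre [0.500175 0.253625] yaw -0.19964816339744826 pocket [0.47077091 0.25957473] pillar exp [0.54428114 0.2447004 ]
pocket outline [[0.0209, 0.0214], [0.0239, -0.0238], [-0.0824, -0.0209], [-0.0856, 0.0212]]
knob [0.5264 0.1611 0.118 ] pillar [[0.544, 0.2457, 0.088], [0.5441, 0.2384, 0.1]]
screw in tool [ 0.03413657  0.00033247 -0.00822702]
```

```bash
python3 -c "
from h import *
togo([.4715,.2595,.21],-.20-np.pi/2)"
```

```text
pos [0.4785 0.1204 0.1955] ang -1.823 shift [-0.84 -2.65 -0.32] turn [ 0.15  0.24 -0.35]
```

Emit:
step_arm --series '[{"x": 0,"y": 0,"z": -0.35,"ax": 0.15,"ay": 0.24,"az": -0.35},{"x": -0.2,"y": -0.65,"z": 0,"ax": 0,"ay": 0,"az": 0},{"x": -0.2,"y": -0.65,"z": 0,"ax": 0,"ay": 0,"az": 0},{"x": -0.2,"y": -0.65,"z": 0,"ax": 0,"ay": 0,"az": 0},{"x": -0.2,"y": -0.65,"z": 0,"ax": 0,"ay": 0,"az": 0},{"x": 0,"y": 0,"z": 0,"ax": 0,"ay": 0,"az": 0},{"x": 0,"y": 0,"z": 0,"ax": 0,"ay": 0,"az": 0}]'

```text
t: 10.35
ee_pos: [0.4644, 0.2581, 0.212]
eef_rot: [[0.982, -0.187, 0.001], [-0.187, -0.982, -0.001], [0.001, 0.001, -1.0]]
force: [-0.6, -0.1, -5.2]
finger_gap: 0.035
```

```bash
python3 -c "
from h import *
togo([.4715,.2595,.11],-.20-np.pi/2)"
```

```text
pos [0.4644 0.2581 0.212 ] ang -1.759 shift [ 0.13 -0.06  2.04] turn [ 0.   -0.    0.08]
```

Emit:
step_arm --series '[{"x": 0.13,"y": -0.06,"z": 0.3,"ax": 0,"ay": 0,"az": 0.08},{"x": 0,"y": 0,"z": 0.6,"ax": 0,"ay": 0,"az": 0},{"x": 0,"y": 0,"z": 0.6,"ax": 0,"ay": 0,"az": 0},{"x": 0,"y": 0,"z": 0.5,"ax": 0,"ay": 0,"az": 0},{"x": 0,"y": 0,"z": 0,"ax": 0,"ay": 0,"az": 0},{"x": 0,"y": 0,"z": 0,"ax": 0,"ay": 0,"az": 0}]'

```text
t: 11.1
ee_pos: [0.4751, 0.2544, 0.1064]
eef_rot: [[0.978, -0.207, 0.002], [-0.207, -0.978, -0.003], [0.002, 0.002, -1.0]]
force: [-0.7, -0.6, -4.9]
finger_gap: 0.035
```

```bash
python3 -c "
from h import *
togo([.4715,.2595,.098],-.20-np.pi/2)"
```

```text
pos [0.4751 0.2544 0.1064] ang -1.78 shift [-0.09 -0.09  0.17] turn [ 0.01 -0.02 -0.06]
```

Emit:
step_arm --series '[{"x": -0.09,"y": -0.09,"z": 0.1,"ax": 0,"ay": 0,"az": -0.05},{"x": 0,"y": 0,"z": 0,"ax": 0,"ay": 0,"az": 0},{"x": 0,"y": 0,"z": 0,"ax": 0,"ay": 0,"az": 0}]'

```text
t: 11.48
ee_pos: [0.4726, 0.2608, 0.103]
eef_rot: [[0.98, -0.199, 0.005], [-0.199, -0.98, -0.0], [0.005, -0.001, -1.0]]
force: [-1.0, 0.2, -3.5]
finger_gap: 0.0348
```

```bash
python3 -c "
from h import *
togo([.4715,.2595,.067],-.20-np.pi/2)
o,im=snap('wrist','w3')
c=im[60:300,130:520];c=np.clip((c/150.)**.7*255,0,255).astype('uint8')
cv2.imwrite('pics/w3c.png',cv2.cvtColor(cv2.resize(c,None,fx=2,fy=2),cv2.COLOR_RGB2BGR))"
```

```text
pos [0.4726 0.2608 0.103 ] ang -1.771 shift [-0.02  0.03  0.72] turn [-0.   -0.03 -0.  ]
```

View pics/w3c.png

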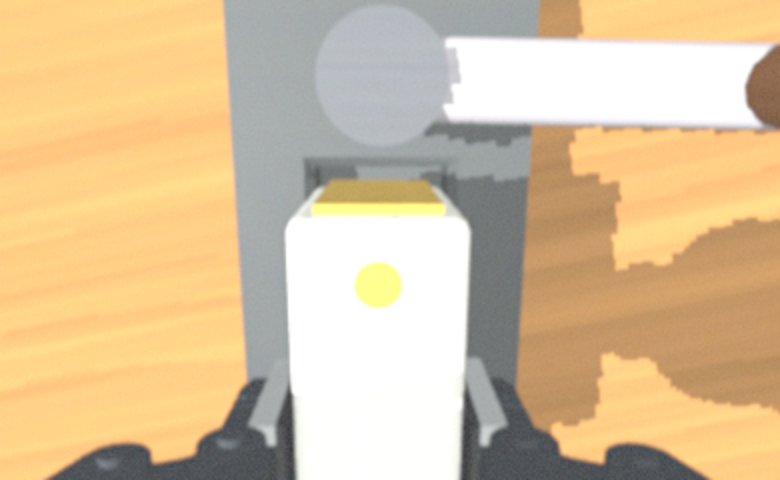

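Run:
```python
from h import *
o=status.get_obs();R=np.array(o["eef_rot"]);p=np.array(o["ee_pos"])
f=lambda u,v,z:(R.T@(onz("wrist",130+u/2,60+v/2,z,o)-p)*1e3).round(1)
print("fuse bottom edge",f(378,181,p[2]-.053),"top edge",f(378,213,p[2]+.007),"screw",f(378,285,p[2]+.007))
print("pocket rim",f(378,157,.036),"inner",f(378,166,.033),"L/R",f(305,160,.036),f(452,160,.036))
```

```text
fuse bottom edge [47.4  0.2 53.2] top edge [47.5  0.2 -6.8] screw [33.5  0.3 -6.8]
pocket rim [53.   0.3 67.3] inner [50.1  0.2 70.2] L/R [ 52.1 -21.7  67.3] [52.2 22.6 67.2]
```

The fuse end stands about 5.5 mm inside the outer rim and is laterally centred, which is the expected gap. It is aligned, so I lower it.

Emit:
step_arm --series '[{"x": 0,"y": 0,"z": 0.15,"ax": 0,"ay": 0,"az": 0},{"x": 0,"y": 0,"z": 0.2,"ax": 0,"ay": 0,"az": 0},{"x": 0,"y": 0,"z": 0.15,"ax": 0,"ay": 0,"az": 0},{"x": 0,"y": 0,"z": 0,"ax": 0,"ay": 0,"az": 0}]' --newtons 35

```text
t: 12.02
ee_pos: [0.4725, 0.2607, 0.0761]
eef_rot: [[0.98, -0.199, 0.005], [-0.199, -0.98, -0.001], [0.005, -0.0, -1.0]]
force: [0.7, -0.6, -5.2]
finger_gap: 0.0351
```

Free entry: the fuse bottom is about 13 mm into the pocket with no contact force. I continue to the floor.

Emit:
step_arm --series '[{"x": 0,"y": 0,"z": 0.1,"ax": 0,"ay": 0,"az": 0},{"x": 0,"y": 0,"z": 0.06,"ax": 0,"ay": 0,"az": 0},{"x": 0,"y": 0,"z": 0.04,"ax": 0,"ay": 0,"az": 0},{"x": 0,"y": 0,"z": 0,"ax": 0,"ay": 0,"az": 0},{"x": 0,"y": 0,"z": 0,"ax": 0,"ay": 0,"az": 0}]'

```text
t: 12.65
ee_pos: [0.4732, 0.261, 0.0674]
eef_rot: [[0.98, -0.2, 0.006], [-0.2, -0.98, 0.001], [0.005, -0.002, -1.0]]
force: [0.3, -0.0, -4.6]
finger_gap: 0.0351
```

Emit:
step_arm --series '[{"x": 0,"y": 0,"z": 0.04,"ax": 0,"ay": 0,"az": 0},{"x": 0,"y": 0,"z": 0.03,"ax": 0,"ay": 0,"az": 0},{"x": 0,"y": 0,"z": 0,"ax": 0,"ay": 0,"az": 0}]'

```text
t: 13.02
ee_pos: [0.4734, 0.261, 0.0672]
eef_rot: [[0.98, -0.2, 0.006], [-0.2, -0.98, 0.003], [0.005, -0.004, -1.0]]
force: [1.1, -0.2, -5.0]
finger_gap: 0.0353
```

Emit:
step_arm --series '[{"x": 0,"y": 0,"z": 0,"ax": 0,"ay": 0,"az": 0},{"x": 0,"y": 0,"z": 0,"ax": 0,"ay": 0,"az": 0},{"x": 0,"y": 0,"z": 0,"ax": 0,"ay": 0,"az": 0},{"x": 0,"y": 0,"z": 0,"ax": 0,"ay": 0,"az": 0}]' --gripper 0.3

```text
t: 13.52
ee_pos: [0.4745, 0.2617, 0.0674]
eef_rot: [[0.98, -0.2, 0.008], [-0.2, -0.98, 0.004], [0.007, -0.005, -1.0]]
force: [0.5, 0.1, 1.0]
finger_gap: 0.0599
```

Emit:
step_arm --series '[{"x": 0,"y": 0,"z": -0.3,"ax": 0,"ay": 0,"az": 0},{"x": 0,"y": 0,"z": -0.7,"ax": 0,"ay": 0,"az": 0},{"x": 0,"y": 0,"z": -0.8,"ax": 0,"ay": 0,"az": 0},{"x": 0,"y": 0,"z": -0.8,"ax": 0,"ay": 0,"az": 0},{"x": 0,"y": 0,"z": 0,"ax": 0,"ay": 0,"az": 0},{"x": 0,"y": 0,"z": 0,"ax": 0,"ay": 0,"az": 0}]'

```text
t: 14.28
ee_pos: [0.4736, 0.2609, 0.2055]
eef_rot: [[0.98, -0.201, 0.009], [-0.201, -0.98, 0.005], [0.008, -0.007, -1.0]]
force: [-0.1, -0.1, -0.0]
finger_gap: 0.0601
```

Run:
```python
from h import *
o,im=snap('wrist','w4');togo([.47,.26,.2],-.2-np.pi/2)
_,sc=snap('scene','scene4');_,sd=snap('side','side4')
hsv=cv2.cvtColor(im,cv2.COLOR_RGB2HSV)
m=cv2.inRange(hsv,(0,0,150),(180,50,255));m[:, :200]=0;m[:,450:]=0
for c in cv2.findContours(m,0,2)[0]:
    if cv2.contourArea(c)>400: print("white",cv2.minAreaRect(c))
m=cv2.inRange(hsv,(18,140,120),(32,255,255));m[:,:270]=0;m[:,370:]=0
for c in cv2.findContours(m,0,2)[0]:
    (u,v),(w,h),_=cv2.minAreaRect(c)
    if 20<cv2.contourArea(c)<200 and .6<w/h<1.6: print("gold",round(u,1),round(v,1),w,h)
a=np.clip((im[60:360,160:480]/170.)**.7*255,0,255).astype('uint8')
A=cv2.resize(a,None,fx=1.5,fy=1.5);B=cv2.resize(sd[170:270,170:290],None,fx=2.6,fy=2.6);C=cv2.resize(sc[180:290,390:500],None,fx=2.6,fy=2.6)
im2=np.zeros((600,800,3),'uint8');im2[:450,:480]=A;im2[:260,485:797]=B;im2[265:551,485:771]=C
cv2.imwrite('pics/fin4.png',cv2.cvtColor(im2,cv2.COLOR_RGB2BGR))
```

```text
pos [0.4738 0.2609 0.2055] ang -1.773 shift [-0.07  0.03  0.11] turn [-0.04 -0.06 -0.01]
white ((319.0, 196.5), (42.0, 109.0), 0.0)
white ((384.0, 110.0), (87.6624526977539, 21.395719528198242), 1.1457629203796387)
gold 319.2 238.8 7.071067810058594 7.77817440032959
gold 319.0 159.0 8.485280990600586 8.485280990600586
```

Run:
```python
from h import *
o0={"ee_pos":[.6636,.0043,.2537],"eef_rot":[[.739,.673,.015],[.674,-.739,-.002],[.01,.012,-1]]}
L=np.linalg.norm(onz("wrist",315.5,158.5,.06,o0)-onz("wrist",316,223,.06,o0));print("spacing",L)
o=status.get_obs()
for z in(.070,.074,.078):
    a,b=onz("wrist",319,159,z,o),onz("wrist",319.2,238.8,z,o);d=a-b
    print(z,np.linalg.norm(d).round(4),"centre",(a+b)/2,"yaw",np.arctan2(d[1],d[0]).round(3))
```

```text
spacing 0.06928066108229622
0.07 0.0708 centre [0.4711 0.2614 0.07  ] yaw -0.199
0.074 0.0697 centre [0.47215 0.26115 0.074  ] yaw -0.198
0.078 0.0686 centre [0.47315 0.26095 0.078  ] yaw -0.198
```

Emit:
step_arm --series '[{"x": 0,"y": 0,"z": 0.4,"ax": 0,"ay": 0,"az": 0},{"x": 0,"y": 0,"z": 0.6,"ax": 0,"ay": 0,"az": 0},{"x": 0,"y": 0,"z": 0.6,"ax": 0,"ay": 0,"az": 0},{"x": 0,"y": 0,"z": 0.25,"ax": 0,"ay": 0,"az": 0},{"x": 0,"y": 0,"z": 0,"ax": 0,"ay": 0,"az": 0},{"x": 0,"y": 0,"z": 0,"ax": 0,"ay": 0,"az": 0}]' --gripper 1

```text
t: 15.18
ee_pos: [0.4731, 0.2601, 0.1071]
eef_rot: [[0.98, -0.201, 0.004], [-0.201, -0.98, 0.0], [0.004, -0.001, -1.0]]
force: [0.3, 0.9, -0.7]
finger_gap: 0.0002
```

Emit:
step_arm --series '[{"x": 0,"y": 0,"z": 0.12,"ax": 0,"ay": 0,"az": 0},{"x": 0,"y": 0,"z": 0.12,"ax": 0,"ay": 0,"az": 0},{"x": 0,"y": 0,"z": 0,"ax": 0,"ay": 0,"az": 0}]'

```text
t: 15.55
ee_pos: [0.4741, 0.2608, 0.096]
eef_rot: [[0.98, -0.201, 0.007], [-0.201, -0.98, 0.002], [0.006, -0.003, -1.0]]
force: [0.3, 0.4, -0.0]
finger_gap: -0.0002
```

Emit:
step_arm --series '[{"x": 0,"y": 0,"z": 0.07,"ax": 0,"ay": 0,"az": 0},{"x": 0,"y": 0,"z": 0.07,"ax": 0,"ay": 0,"az": 0}]'

```text
t: 15.8
ee_pos: [0.4746, 0.2612, 0.0927]
eef_rot: [[0.98, -0.201, 0.007], [-0.201, -0.98, 0.005], [0.006, -0.006, -1.0]]
force: [-23.4, -10.5, 82.0]
finger_gap: 0.0001
```

Contact at TCP z 0.0927 puts the fuse top at about 0.074, so the fuse is fully home. I back off at once.

Emit:
step_arm --series '[{"x": 0,"y": 0,"z": -0.4,"ax": 0,"ay": 0,"az": 0},{"x": 0,"y": 0,"z": -0.7,"ax": 0,"ay": 0,"az": 0},{"x": 0,"y": 0,"z": -0.4,"ax": 0,"ay": 0,"az": 0},{"x": 0.55,"y": 0.43,"z": 0,"ax": 0,"ay": 0,"az": 0},{"x": 0.55,"y": 0.43,"z": 0,"ax": 0,"ay": 0,"az": 0},{"x": 0.55,"y": 0.43,"z": 0,"ax": 0,"ay": 0,"az": 0},{"x": 0.55,"y": 0.43,"z": 0,"ax": 0,"ay": 0,"az": 0},{"x": 0,"y": 0,"z": 0,"ax": 0,"ay": 0,"az": 0},{"x": 0,"y": 0,"z": 0,"ax": 0,"ay": 0,"az": 0}]'

```text
t: 16.92
ee_pos: [0.5671, 0.153, 0.1714]
eef_rot: [[0.98, -0.199, 0.009], [-0.199, -0.98, 0.007], [0.008, -0.009, -1.0]]
force: [0.2, 1.2, 0.4]
finger_gap: -0.0
```

```bash
cat >> h.py <<'E'
def sock():
    o=status.get_obs();c=np.array([.5002,.2536]);u=np.array([np.cos(.2),-np.sin(.2)]);v=np.array([np.sin(.2),np.cos(.2)])
    p=np.array(o["ee_pos"]);d=p[:2]-c;print("socket-frame TCP mm",(d@u*1e3).round(1),(d@v*1e3).round(1),"z",p[2].round(4),"F",np.round(o["force"],1))
E
python3 - <<'E'
from h import *
sock();togo([.5656,.1536,.116],-.2-np.pi/2)
o,im=snap('wrist','w5')   # recheck fuse screws after the press
hsv=cv2.cvtColor(im,cv2.COLOR_RGB2HSV)
E
```

```text
socket-frame TCP mm 85.5 -85.4 z 0.1714 F [0.2 1.2 0.4]
pos [0.5671 0.153  0.1714] ang -1.771 shift [-0.04  0.    1.11] turn [-0.06 -0.05  0.  ]
```

Emit:
step_arm --series '[{"x": 0,"y": 0,"z": 0.55,"ax": -0.06,"ay": -0.05,"az": 0},{"x": 0,"y": 0,"z": 0.45,"ax": 0,"ay": 0,"az": 0},{"x": 0,"y": 0,"z": 0.05,"ax": 0,"ay": 0,"az": 0},{"x": 0,"y": 0,"z": 0,"ax": 0,"ay": 0,"az": 0}]'

```text
t: 17.48
ee_pos: [0.5659, 0.1573, 0.1189]
eef_rot: [[0.981, -0.193, 0.001], [-0.193, -0.981, 0.002], [0.001, -0.002, -1.0]]
force: [-0.0, 0.4, 1.1]
finger_gap: -0.0001
```

Emit:
step_arm --series '[{"x": -0.2,"y": 0,"z": 0,"ax": 0,"ay": 0,"az": 0},{"x": -0.22,"y": 0,"z": 0,"ax": 0,"ay": 0,"az": 0},{"x": -0.22,"y": 0.02,"z": 0,"ax": 0,"ay": 0,"az": 0},{"x": -0.22,"y": 0.02,"z": 0,"ax": 0,"ay": 0,"az": 0},{"x": -0.23,"y": -0.03,"z": 0,"ax": 0,"ay": 0,"az": 0},{"x": -0.23,"y": -0.03,"z": 0,"ax": 0,"ay": 0,"az": 0}]'

```text
t: 18.23
ee_pos: [0.4997, 0.1732, 0.1218]
eef_rot: [[0.981, -0.193, 0.008], [-0.193, -0.981, 0.005], [0.007, -0.006, -1.0]]
force: [3.1, 0.2, 0.5]
finger_gap: 0.0001
```

```bash
python3 -c "
from h import *
sock()"
```

```text
socket-frame TCP mm 15.5 -78.9 z 0.1218 F [3.1 0.2 0.5]
```

Emit:
step_arm --series '[{"x": -0.19,"y": -0.04,"z": 0.04,"ax": 0,"ay": 0,"az": 0},{"x": -0.19,"y": -0.06,"z": 0.02,"ax": 0,"ay": 0,"az": 0},{"x": -0.2,"y": -0.17,"z": 0,"ax": 0,"ay": 0,"az": 0},{"x": -0.2,"y": -0.17,"z": 0,"ax": 0,"ay": 0,"az": 0}]'

```text
t: 18.73
ee_pos: [0.4623, 0.2028, 0.1181]
eef_rot: [[0.981, -0.194, 0.006], [-0.194, -0.981, 0.003], [0.005, -0.004, -1.0]]
force: [1.1, -1.1, -0.2]
finger_gap: 0.0
```

```bash
python3 -c "
from h import *
sock()"
```

```text
socket-frame TCP mm -27.0 -57.3 z 0.1181 F [ 1.1 -1.1 -0.2]
```

Emit:
step_arm --series '[{"x": -0.06,"y": -0.15,"z": 0,"ax": 0,"ay": 0,"az": 0},{"x": -0.06,"y": -0.15,"z": 0,"ax": 0,"ay": 0,"az": 0},{"x": -0.05,"y": -0.1,"z": 0,"ax": 0,"ay": 0,"az": 0},{"x": -0.05,"y": -0.08,"z": 0,"ax": 0,"ay": 0,"az": 0},{"x": 0,"y": 0,"z": 0,"ax": 0,"ay": 0,"az": 0}]'

```text
t: 19.35
ee_pos: [0.4545, 0.2313, 0.1176]
eef_rot: [[0.981, -0.192, 0.004], [-0.192, -0.981, 0.002], [0.003, -0.003, -1.0]]
force: [0.1, 0.2, 0.6]
finger_gap: -0.0002
```

```bash
python3 -c "
from h import *
sock()
_,im=snap('side','side6')
"
```

```text
socket-frame TCP mm -40.4 -31.0 z 0.1176 F [0.1 0.2 0.6]
```

Emit:
step_arm --series '[{"x": 0,"y": -0.06,"z": 0,"ax": 0,"ay": 0,"az": 0},{"x": 0,"y": -0.04,"z": 0,"ax": 0,"ay": 0,"az": 0}]'

```text
t: 19.65
ee_pos: [0.4551, 0.2354, 0.1175]
eef_rot: [[0.981, -0.193, 0.003], [-0.193, -0.981, 0.002], [0.002, -0.002, -1.0]]
force: [0.3, -2.0, 0.6]
finger_gap: -0.0
```

Emit:
step_arm --series '[{"x": 0,"y": -0.04,"z": 0,"ax": 0,"ay": 0,"az": 0}]'

```text
t: 19.77
ee_pos: [0.4553, 0.2373, 0.1174]
eef_rot: [[0.981, -0.193, 0.002], [-0.193, -0.981, 0.002], [0.002, -0.002, -1.0]]
force: [-0.7, -2.2, 0.7]
finger_gap: 0.0002
```

```bash
python3 -c "
from h import *
sock()
"
```

```text
socket-frame TCP mm -40.7 -24.8 z 0.1174 F [-0.7 -2.2  0.7]
```

Emit:
step_arm --series '[{"x": 0,"y": -0.03,"z": 0,"ax": 0,"ay": 0,"az": 0}]'

```text
t: 19.9
ee_pos: [0.4556, 0.2388, 0.1174]
eef_rot: [[0.981, -0.193, 0.002], [-0.193, -0.981, 0.001], [0.002, -0.002, -1.0]]
force: [-0.2, -1.9, 0.1]
finger_gap: 0.0002
```

Emit:
step_arm --series '[{"x": 0,"y": -0.03,"z": 0,"ax": 0,"ay": 0,"az": 0}]'

```text
t: 20.02
ee_pos: [0.4558, 0.2402, 0.1173]
eef_rot: [[0.981, -0.193, 0.002], [-0.193, -0.981, 0.001], [0.002, -0.002, -1.0]]
force: [-2.0, -4.6, 1.5]
finger_gap: 0.0001
```

```bash
python3 -c "
from h import *
sock()
"
```

```text
socket-frame TCP mm -40.9 -21.9 z 0.1173 F [-2.  -4.6  1.5]
```

Emit:
step_arm --series '[{"x": 0,"y": -0.03,"z": 0,"ax": 0,"ay": 0,"az": 0}]'

```text
t: 20.15
ee_pos: [0.4558, 0.2405, 0.1172]
eef_rot: [[0.981, -0.194, 0.001], [-0.194, -0.981, -0.001], [0.001, 0.0, -1.0]]
force: [-2.1, -7.1, 5.4]
finger_gap: -0.0001
```

The bar has reached its stop, with the force rising and no further motion. I back off and rise, checking the knob numerically.

Emit:
step_arm --series '[{"x": 0,"y": 0.3,"z": 0,"ax": 0,"ay": 0,"az": 0},{"x": 0,"y": 0.2,"z": 0,"ax": 0,"ay": 0,"az": 0},{"x": 0,"y": 0,"z": -0.8,"ax": 0,"ay": 0,"az": 0},{"x": 0,"y": 0,"z": -0.9,"ax": 0,"ay": 0,"az": 0},{"x": 0,"y": 0,"z": -0.9,"ax": 0,"ay": 0,"az": 0},{"x": 0,"y": 0,"z": 0,"ax": 0,"ay": 0,"az": 0}]'

```text
t: 20.9
ee_pos: [0.4512, 0.2127, 0.2514]
eef_rot: [[0.981, -0.196, 0.003], [-0.196, -0.981, 0.002], [0.003, -0.002, -1.0]]
force: [0.2, 0.2, 0.4]
finger_gap: -0.0002
```

Run:
```python
from h import *
sock();o,im=snap('wrist','w7');print(np.round(o["joint_positions"],2))
hsv=cv2.cvtColor(im,cv2.COLOR_RGB2HSV)
m=cv2.inRange(hsv,(0,90,20),(14,255,130));m[330:]=0
c0=np.array([.5002,.2536]);u=np.array([np.cos(.2),-np.sin(.2)]);v=np.array([np.sin(.2),np.cos(.2)])
for c in cv2.findContours(m,0,2)[0]:
    if 60<cv2.contourArea(c)<3000:
        (x,y),r=cv2.minEnclosingCircle(c);d=onz("wrist",x,y,.115,o)[:2]-c0
        print(round(x),round(y),round(r,1),"socket mm",(d@u*1e3).round(),(d@v*1e3).round())
togo([.372,-.19,.25],-.2-np.pi/2)
```

```text
socket-frame TCP mm -39.9 -49.8 z 0.2514 F [0.2 0.2 0.4]
[-0.81  0.22  0.32  1.9  -0.08  1.03 -2.22]
194 307 67.2 socket mm -149.0 69.0
398 278 70.2 socket mm -118.0 -123.0
263 193 11.4 socket mm -37.0 -1.0
320 136 77.6 socket mm 11.0 -50.0
pos [0.4502 0.2123 0.2496] ang -1.768 shift [ 0.04  8.2  -0.01] turn [-0.   -0.01  0.02]
```

The knob measures at socket (-37,-1) mm, so the bar is shut. Now to the isolator's far side.

Emit:
step_arm --series '[{"x": 0,"y": 0.8,"z": 0,"ax": 0,"ay": 0,"az": 0},{"x": 0,"y": 0.8,"z": 0,"ax": 0,"ay": 0,"az": 0},{"x": 0,"y": 0.8,"z": 0,"ax": 0,"ay": 0,"az": 0},{"x": 0,"y": 0.8,"z": 0,"ax": 0,"ay": 0,"az": 0},{"x": 0,"y": 0.8,"z": 0,"ax": 0,"ay": 0,"az": 0},{"x": 0,"y": 0.8,"z": 0,"ax": 0,"ay": 0,"az": 0},{"x": 0,"y": 0.8,"z": 0,"ax": 0,"ay": 0,"az": 0},{"x": 0,"y": 0.8,"z": 0,"ax": 0,"ay": 0,"az": 0},{"x": 0,"y": 0.8,"z": 0,"ax": 0,"ay": 0,"az": 0},{"x": 0,"y": 0.8,"z": 0,"ax": 0,"ay": 0,"az": 0},{"x": 0,"y": 0,"z": 0,"ax": 0,"ay": 0,"az": 0},{"x": 0,"y": 0,"z": 0,"ax": 0,"ay": 0,"az": 0}]'

```text
t: 22.45
ee_pos: [0.3612, -0.1923, 0.2383]
eef_rot: [[0.981, -0.196, -0.013], [-0.196, -0.981, -0.001], [-0.012, 0.003, -1.0]]
force: [1.0, 0.2, -1.0]
finger_gap: -0.0001
```

Run:
```python
from h import *
togo([.372,-.19,.136],-.06-np.pi/2)
o,im=snap('side','side8');snap('wrist','w8')
hsv=cv2.cvtColor(im,cv2.COLOR_RGB2HSV);m=cv2.inRange(hsv,(0,80,10),(14,255,75))
# dark wooden grip ends in side view; earlier viewed grip in side2 ~ (259,264)
n,l,s,c=cv2.connectedComponentsWithStats(m)
for i in range(1,n):
    if 100<s[i][4]<1500 and 190<c[i][0]<380 and 200<c[i][1]<340: print(s[i],c[i].round(1),onz("side",*c[i],.142))
```

```text
pos [ 0.3612 -0.1923  0.2383] ang -1.768 shift [ 0.23 -0.09  2.04] turn [ 0.01  0.08 -0.91]
[249 252  21  27 153] [259.6 268.5] [ 0.422  -0.2144  0.142 ]
[282 302  16  13 147] [289.8 308.5] [ 0.4318 -0.3433  0.142 ]
```

Emit:
step_arm --series '[{"x": 0,"y": -0.08,"z": 0,"ax": 0,"ay": 0.08,"az": -0.91},{"x": 0,"y": 0,"z": 0.65,"ax": 0,"ay": 0,"az": 0},{"x": 0,"y": 0,"z": 0.7,"ax": 0,"ay": 0,"az": 0},{"x": 0,"y": 0,"z": 0.65,"ax": 0,"ay": 0,"az": 0},{"x": 0,"y": 0,"z": 0,"ax": 0,"ay": 0,"az": 0}]'

```text
t: 23.18
ee_pos: [0.3647, -0.1831, 0.1359]
eef_rot: [[0.999, -0.044, 0.002], [-0.044, -0.999, -0.001], [0.002, 0.001, -1.0]]
force: [-1.2, -0.6, 0.9]
finger_gap: 0.0003
```

Run:
```python
from h import *
togo([.400,-.197,.138],-.06-np.pi/2)
```

```text
pos [ 0.3647 -0.1831  0.1359] ang -1.615 shift [ 0.72  0.25 -0.04] turn [ 0.01 -0.01  0.1 ]
```

Emit:
step_arm --series '[{"x": 0.24,"y": 0.08,"z": 0,"ax": 0,"ay": 0,"az": 0},{"x": 0.24,"y": 0.08,"z": 0,"ax": 0,"ay": 0,"az": 0},{"x": 0.2,"y": 0.08,"z": 0,"ax": 0,"ay": 0,"az": 0},{"x": 0.23,"y": 0,"z": -0.14,"ax": 0,"ay": 0,"az": 0},{"x": 0.23,"y": 0,"z": -0.13,"ax": 0,"ay": 0,"az": 0}]'

```text
t: 23.8
ee_pos: [0.4217, -0.1985, 0.1527]
eef_rot: [[0.999, -0.045, -0.003], [-0.045, -0.999, 0.001], [-0.003, -0.001, -1.0]]
force: [-9.2, 0.2, 5.5]
finger_gap: 0.0001
```

Emit:
step_arm --series '[{"x": 0.28,"y": 0.01,"z": -0.11,"ax": 0,"ay": 0,"az": 0},{"x": 0.28,"y": 0.01,"z": -0.08,"ax": 0,"ay": 0,"az": 0},{"x": 0.28,"y": 0,"z": -0.03,"ax": 0,"ay": 0,"az": 0}]'

```text
t: 24.18
ee_pos: [0.4634, -0.202, 0.165]
eef_rot: [[0.999, -0.047, -0.007], [-0.047, -0.999, 0.003], [-0.007, -0.003, -1.0]]
force: [-1.4, -0.8, 0.5]
finger_gap: 0.0001
```

Emit:
step_arm --series '[{"x": 0.28,"y": 0,"z": -0.02,"ax": 0,"ay": 0,"az": 0},{"x": 0.28,"y": 0,"z": 0.02,"ax": 0,"ay": 0,"az": 0},{"x": 0.28,"y": 0,"z": 0.03,"ax": 0,"ay": 0,"az": 0},{"x": 0.2,"y": 0,"z": 0,"ax": 0,"ay": 0,"az": 0},{"x": 0,"y": 0,"z": 0,"ax": 0,"ay": 0,"az": 0},{"x": 0,"y": 0,"z": -0.5,"ax": 0,"ay": 0,"az": 0},{"x": -0.3,"y": 0,"z": -0.7,"ax": 0,"ay": 0,"az": 0},{"x": -0.3,"y": 0,"z": -0.7,"ax": 0,"ay": 0,"az": 0},{"x": 0,"y": 0,"z": 0,"ax": 0,"ay": 0,"az": 0}]'

```text
t: 25.3
ee_pos: [0.4898, -0.2034, 0.2598]
eef_rot: [[0.999, -0.046, -0.007], [-0.046, -0.999, 0.002], [-0.007, -0.002, -1.0]]
force: [0.7, 0.4, -1.3]
finger_gap: -0.0003
```

Run:
```python
from h import *
o,sd=snap('side','side9');_,sc=snap('scene','scene9');print(o["ee_pos"],o["force"])
B=cv2.resize(sd[160:370,190:390],None,fx=2,fy=2);C=cv2.resize(sc[120:290,250:500],None,fx=1.55,fy=1.55)
im2=np.zeros((420,795,3),'uint8');im2[:,:400]=B;im2[:C.shape[0],405:405+C.shape[1]]=C
cv2.imwrite('pics/fin9.png',cv2.cvtColor(im2,cv2.COLOR_RGB2BGR))
```

```text
[ 0.48981242 -0.20343188  0.25984082] [ 0.73033466  0.40376199 -1.25122952]
```

View pics/fin9.png

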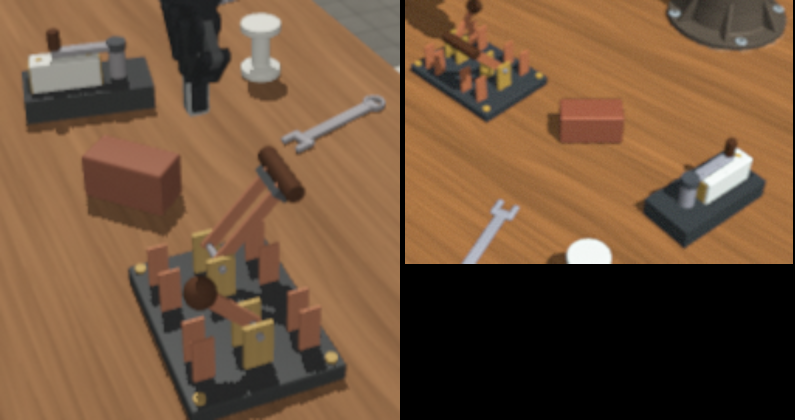

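The T grip is back at side pixel (330,246), against (330,247) at the start. The fuse is seated under the shut bar, the ball and bystanders are in place, and the gripper is clear. Handing in.

```bash
python3 -c "
from bench import order; print(order.hand_in())"
```

```text
the job is handed in; nothing more can be done
None
```

I threw the T-handled isolator off, set the fuse in the socket, swung the locking bar shut and threw the isolator back on. The job was handed in at about 25 s on the robot's clock. No verdict came back.

**Last checks:**
- **Isolator:** the grip is back at its starting pixel in the side view (330,246 against 330,247), so it stands at the on stop.
- **Fuse:** touching its top from above put it at about 0.074 m, which is the seated height. Its centre was about 2 mm from the estimated pocket centre, and its yaw was -0.198 rad against the socket's -0.20. I measured these before shutting the bar. Afterwards I only checked by eye that it sits seated under the bar.
- **Locking bar:** it reached its stop, and the knob measured about 1 mm off the shut line.
- **Ball switch, brick and wrench:** they look unmoved in the last pictures. The bobbin shows only partly there, and the jar lies outside them, but the arm never went near either.
- **Gripper:** it is clear of everything, with no contact force beyond sensor noise (about 1 N).

**What went less well:**
- The touch on the fuse's top peaked at 82 N on the wrist, more than I intended but under the 120 N limit.
- The screw spacing in the wrist camera gave a fuse top of about 0.0755 m, which is 1.5 mm above the touch reading. That is within the camera's error.
- The first position estimates from the two fixed cameras differed by 1 to 2 cm, so I took the socket's position from the wrist camera instead.

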